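# Check two bushes with a go plug gauge and reject the tight one

## Task

Take the plug gauge from its stand and try it in the bush on the left of the nest, then in the one on the right: each time slide it in and press lightly, never with more than 35 N, for a moment where it stops, either with its shoulder on the bush or because the bore is too tight. Put the gauge back in its stand, fully down, and stand the tight bush, the one the gauge did not pass, upright on the floor of the orange parts bin; leave the good bush seated in the nest and do not disturb the things lying around.

Things in the scene. Friction and masses are not known exactly. Their poses are not given: they have to be found in the camera images.
- gauge: go plug gauge, 85 mm tall, 130 g: a 16 mm steel plug, 28 mm long, foot chamfered 1 mm, under a dark grooved round handle 24 mm wide, 57 mm long, whose underside is the shoulder. Origin at the centre of the plug's foot, z up. Starts upright in the stand, shoulder on the stand's top. Fully in a good bush the shoulder lies on the bush's top, the origin 12 mm above the bush's
- bush_a: steel bush, upright cylinder, 36 mm wide, 40 mm tall; origin at the centre of its underside, z up along the bore. A 17 mm bore opens in its top face. It starts with about 1 mm of play each way in a nest pocket, foot 6 mm, top 46 mm above the bench. Both bushes look alike; in one of the two (not told which) the bore narrows inside: there the gauge enters only 10 to 20 mm.
- bush_b: steel bush, upright cylinder, 36 mm wide, 40 mm tall; origin at the centre of its underside, z up along the bore. A 17 mm bore opens in its top face. It starts with about 1 mm of play each way in a nest pocket, foot 6 mm, top 46 mm above the bench. Both bushes look alike; in one of the two (not told which) the bore narrows inside: there the gauge enters only 10 to 20 mm.
- nest: fixed aluminium plate on the bench, 80 x 170 x 18 mm, two round pockets 12 mm deep and 38.4 mm wide, 84 mm apart along its y axis; origin at the centre of its underside, y to the left as the robot sees it (turned by up to 0.2 rad). Each pocket holds one bush
- stand_hole (a point): centre of the mouth of the hole in the gauge's stand, a fixed black block 60 x 60 x 36 mm; the point is on its top face, 36 mm above the bench; the hole is 20 mm wide and 32 mm deep. With the gauge fully down, the gauge's origin is 28 mm below this point
- bin: small orange open parts bin, fixed to the bench, 62 x 85 mm outside (long side along its y), 30 mm tall, walls 2 mm, floor 2 mm; origin at the centre of its underside
- caliper: caliper lying on the bench before the nest, 72 x 228 x 13 mm; a bystander, leave it alone
- shaft_sample: small stepped steel shaft standing on end on the bench at the front left, 28 mm wide, 71 mm tall; a bystander, leave it standing
- oil_bottle: small bottle standing behind the bin, 36 mm diameter, 112 mm tall; a bystander, leave it standing
Not all that is in view belongs to the job. What is shaped like the bush_a but brown or red is not meant.

How it is judged:
On the way, in this order (a step that is already met when the one before it is completed fails the run):
1. the held gauge is pressed (over 2 N) to its stop in the left bush: shoulder on the bush if it is the good one, at the narrowing inside the bore if it is the tight one (((y of bush_a in the frame of nest above 0 m and contact force between the fingers and gauge above 1 N and contact force between gauge and bush_a above 2 N and z of gauge in the frame of bush_a below 0.0135 m and horizontal distance between gauge and bush_a below 0.003 m) or (y of bush_b in the frame of nest above 0 m and contact force between the fingers and gauge above 1 N and contact force between gauge and bush_b above 2 N and z of gauge in the frame of bush_b below 0.0305 m and horizontal distance between gauge and bush_b below 0.004 m))), for 0.2 s.
2. the same in the right bush (((not (y of bush_a in the frame of nest above 0 m) and contact force between the fingers and gauge above 1 N and contact force between gauge and bush_a above 2 N and z of gauge in the frame of bush_a below 0.0135 m and horizontal distance between gauge and bush_a below 0.003 m) or (not (y of bush_b in the frame of nest above 0 m) and contact force between the fingers and gauge above 1 N and contact force between gauge and bush_b above 2 N and z of gauge in the frame of bush_b below 0.0305 m and horizontal distance between gauge and bush_b below 0.004 m))), for 0.2 s.
At the end, for the whole second after the job is handed in: The gauge stands in its stand's hole, shoulder down to within 2.5 mm; the tight bush stands upright (within 0.12 rad) on the floor of the parts bin; the good bush is upright in its nest pocket, within 8 mm of where it was; all at rest (horizontal distance between gauge and stand_hole below 0.004 m and z of gauge in the frame of stand_hole below -0.0255 m and angle between each of gauge, bush_a's own z axis and vertical below 0.08 rad and linear speed of each of gauge, bush_b, bush_a below 0.02 m/s and x of bush_b in the frame of bin between -0.029 and 0.029 m and y of bush_b in the frame of bin between -0.041 and 0.041 m and z of bush_b in the frame of bin below 0.006 m and angle between bush_b's own z axis and vertical below 0.12 rad and distance of bush_a from where it was at the start of the episode below 0.008 m); the robot touches nothing.
It fails at once if the gauge is forced against a bush with more than 35 N (contact force between gauge and bush_a above 35 N or contact force between gauge and bush_b above 35 N).
It fails at once if a bystander (caliper, shaft, oil bottle) is moved by more than 25 mm (distance of any of caliper, shaft_sample, oil_bottle from where it was at the start of the episode above 0.025 m).
It also fails if it takes over 62 s, if anything falls off the work surface, if the arm or the gripper's body presses on something with over 40 N, if the wrist force passes 120 N, or if a joint passes its speed limit or range.

## Robot

A 6-joint arm with a two-finger parallel gripper is mounted at the origin on a cart in front of the work surface, level with it; the furniture and walls round the work are solid. World frame = base frame: x ahead of the robot, y to its left, z up, the work surface at z = 0. Lengths are in m, angles in rad, forces in N, time in s.
With the tool pointing down it reaches from about 0.4 to 0.825 m from the base axis. Payload 7 kg.
Tool frame: the origin (TCP) lies at the very end of the fingers, on their centre line; the grasp point (between the pads) lies 19 mm behind it; z points along the fingers, y is the line along which they close (so a half turn about z gives the same grasp; the last joint's range is limited). The gripper opens to 88 mm and grips with 3 to 60 N. Pads are 19 mm wide; open, the fingers measure 130 mm over their backs; the gripper's body (78 mm by 193 mm) begins 47 mm behind the grasp point.
Start: joints at [1.555, 0.359, 0.012, 0, -1.224, -0.288], TCP at [0.202, 0.644, 0.227] pointing down, gripper open.
Joint ranges: [-3.07, 3.07], [-1.43, 2.12], [-1.02, 1.25], [-3.03, 1.67], [-3.05, -0], [-3.03, 3.03]. Speed limits (rad/s): [2.39, 2.39, 3.01, 3.14, 3.14, 3.14].

## Interface

Orientations are given as a unit quaternion [w, x, y, z].
In Python, from workcell import r gives the robot as it stands. The module is installed in compiled form; this text tells all that it offers.
- The arm moves only by the tool arm_command, never from a script. Its argument "motion" is one flat list of numbers, 7 for each row, row after row: the turn, a rotation vector about the tool's x, y, z in rad, then the shift along the tool's x, y, z in cm, then the closure, from 0 (fully open) to 1 (shut). A call has 1 to 12 rows; each row shifts and turns the commanded pose from where the row before left it, along the tool's axes as they then stand; what a row does not reach is not made up. A row lasts 1/12 s, in which the tool goes at most 41.7 mm and 7.16 degrees, less where a joint would pass 70% of its speed; a pose out of reach is approached as far as the arm can. A call with a gripper value outside its range is refused whole. The fingers move at their own pace and stop on an object; "force" is the grip in N (left out, the last holds). Time passes only in rows, so rows that do not move let the fingers close. It gives the time, the measured TCP pose, the force, the opening and the grip force at its end, in the units of the state.
- r.get_obs(): the state, without advancing time (a new reading comes with each control period).
- r.camera(name): name is "side" or "top" or "wrist"; returns the picture (400x640x3 uint8, blue, green, red); there is no depth.
- r.camera_info(name): a dict with "fx", "fy", "cx", "cy" (pixels), "xyz" and "attitude" of the camera in the world. Camera axes: x right, y up, looking along -z (the intrinsics and any distortion apply to the point x, -y, -z); pixel columns grow to the right and rows downward; lengths in m; the calibration is good to about 2 mm. A picture is of the moment at which its call begins: read the wrist's pose just before it. camera_info takes no time and is no camera call; for the wrist camera it gives the pose at the moment of the call.
- r.sign_off(): hands the job in; it is judged then, once.
The state is a dict: "t": time; "joint_pos": joint angles; "qd": joint speeds; "tau": joint torques, N m; "eef_pos": TCP position; "eef_rot": TCP orientation; "wrist_force": force on the tool from outside, world axes, zero at the start; "ft_torque": the same for the moment, N m; "gripper_width": opening from 0.0 (shut) to 1.0 (fully open); "grip_force": force on a finger pad.
Only numpy, scipy, OpenCV 4.12 (cv2) and the standard library are available. Lean on these libraries where they do the work, as an engineer would, in place of code of your own. Each camera call takes 0.05 s, during which the arm holds its last target. There are 200 camera calls.

## Working session

There is one attempt and no reset: what is moved stays moved. The work goes in short steps, Python scripts to look and compute and a tool call to move; the robot and the scene stay as the last step left them, time stands still between calls to the robot, and variables do not carry over. Pictures are saved under pics/ and viewed, at most 11 in all, crops included, and the job is handed in when it is done.

Besides the shell and the picture viewer there is one more tool, called after "Emit:" as name(argument=value, ...) on one line, values as JSON. arm_command: Moves the arm, as the interface text tells. Its arguments: {"type":"object","properties":{"motion":{"type":"array","items":{"type":"number"}},"force":{"type":"number"}},"required":["motion"]}

```bash
mkdir -p pics
python3 - <<'E'
from workcell import r
import cv2,numpy as np
for n in("top","side"):
    im=r.camera(n); cv2.imwrite(f"pics/{n}0.png",im); i=r.camera_info(n); print(n,i)
o=r.get_obs(); print(o)
E
```

```text
top {'fx': 497.36685090787535, 'fy': 497.36685090787535, 'cx': 328.1510957035576, 'cy': 199.00290690130117, 'xyz': array([0.40882914, 0.0875055 , 1.08088969]), 'attitude': array([-0.7020969 , -0.03365087,  0.04124265,  0.71008915])}
side {'fx': 375.6320386114784, 'fy': 375.6320386114784, 'cx': 325.1584380675561, 'cy': 190.24661605007637, 'xyz': array([0.54243136, 0.83352908, 0.39834993]), 'attitude': array([0.01704108, 0.00180767, 0.53421166, 0.84517704])}
{'t': 0.1, 'joint_pos': array([ 1.55512465e+00,  3.59265445e-01,  1.11414011e-02, -2.85861538e-04,
       -1.22411434e+00, -2.88064081e-01]), 'qd': array([-6.44393521e-04, -1.52559054e-03,  2.13714751e-03,  2.67768075e-03,
        2.15255649e-05,  1.29911522e-03]), 'tau': array([-1.74645062e-03, -5.84163702e+01,  2.93747020e+01,  7.01543212e+00,
        1.01817143e-02, -5.15695569e-05]), 'eef_pos': array([0.20180992, 0.6436578 , 0.22574874]), 'eef_rot': array([ 7.32596662e-04,  9.88482592e-01, -1.51332835e-01, -3.52498137e-05]), 'wrist_force': array([-0.98692053,  0.08517649, -0.19803753]), 'ft_torque': array([0.02580571, 0.00777087, 0.00212441]), 'grip_force': 0.0, 'gripper_width': 1.0015756862368588}
```

View pics/top0.png

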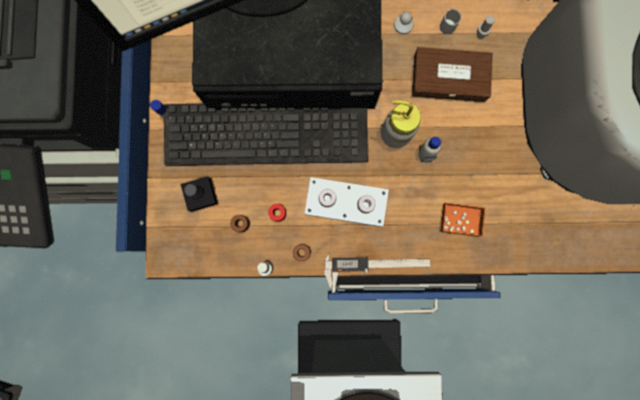

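View pics/side0.png

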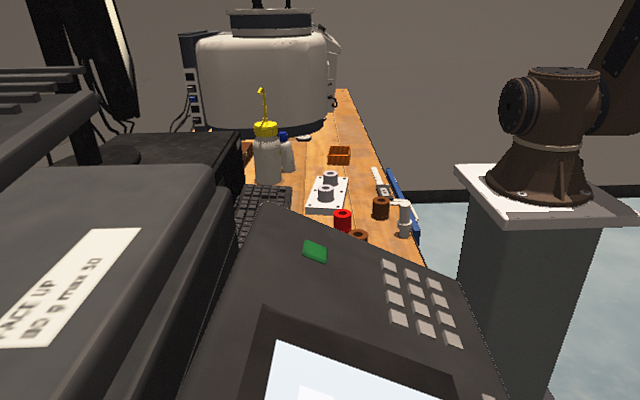

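The top view shows the gauge in its black stand at (193,190). The two steel bushes are in the white nest at (328,198) and (367,204), and the orange bin is at (462,220). Things that could be taken for a bush: brown rings at (240,223) and (302,252), and a red one at (277,212). The shaft sample at (264,268) could be taken for the gauge. I choose the grey bushes in the nest and the dark handle in the stand.

```bash
cat > h.py <<'E'
from workcell import r
import cv2,numpy as np
from scipy.spatial.transform import Rotation as R
def q(a): return R.from_quat(np.r_[a[1:],a[0]])
def cast(i,uv,z):
    uv=np.atleast_2d(uv).astype(float)
    d=np.c_[(uv[:,0]-i["cx"])/i["fx"],-(uv[:,1]-i["cy"])/i["fy"],-np.ones(len(uv))]
    d=q(i["attitude"]).apply(d); return i["xyz"]+d*((z-i["xyz"][2])/d[:,2])[:,None]
def proj(i,p):
    c=q(i["attitude"]).inv().apply(np.atleast_2d(p)-i["xyz"])
    return np.c_[i["cx"]+i["fx"]*c[:,0]/-c[:,2],i["cy"]-i["fy"]*c[:,1]/-c[:,2]]
def blobs(m,amin):
    c,_=cv2.findContours(m.astype(np.uint8),cv2.RETR_EXTERNAL,cv2.CHAIN_APPROX_NONE)
    return [k for k in c if cv2.contourArea(k)>amin]
def tool(): # tool pose
    o=r.get_obs(); return o["eef_pos"],q(o["eef_rot"]),o
E
python3 - <<'E'
from h import *
im=cv2.imread("pics/top0.png"); i=r.camera_info("top")
for n,p,z in(("gaugetop",(191,189),.093),("bushL",(328,198),.046),("bushR",(367,204),.046),("stand",(199,193),.036),("bin",(462,220),.03),("shaft",(264,268),.07),("bottle",(431,148),.1)):
    print(n,cast(i,p,z).round(3))
hsv=cv2.cvtColor(im,cv2.COLOR_BGR2HSV)
w=(hsv[...,1]<60)&(hsv[...,2]>150); w[:, :300]=0; w[:170]=0;w[235:]=0;w[:,395:]=0
for k in blobs(w,1000): 
    rc=cv2.minAreaRect(k); P=cast(i,cv2.boxPoints(rc),.018); print("nest",P.mean(0),P)
o=(hsv[...,0]<12)&(hsv[...,1]>170); o[:,:430]=0;o[:195]=0;o[245:]=0
for k in blobs(o,100):
    rc=cv2.minAreaRect(k); P=cast(i,cv2.boxPoints(rc),.03); print("bin",P.mean(0),P)
a=cv2.resize(im[165:285,165:325],None,fx=5,fy=5,interpolation=cv2.INTER_CUBIC)
cv2.imwrite("pics/crop1.png",a)
wi=r.camera_info("wrist"); p,Q,_=tool(); print("wristcam in tool",Q.inv().apply(wi["xyz"]-p),(Q.inv()*q(wi["attitude"])).as_matrix().round(3),wi["fx"],wi["cx"],wi["cy"]); print(Q.as_matrix().round(2))
E
```

```text
gaugetop [[0.537 0.35  0.093]]
bushL [[0.521 0.076 0.046]]
bushR [[ 0.507 -0.005  0.046]]
stand [[0.536 0.348 0.036]]
bin [[ 0.473 -0.208  0.03 ]]
shaft [[0.378 0.207 0.07 ]]
bottle [[ 0.614 -0.132  0.1  ]]
nest [0.51633075 0.03665217 0.018     ] [[ 0.49006835  0.12806935  0.018     ]
 [ 0.57138278  0.11470254  0.018     ]
 [ 0.54243277 -0.0554503   0.018     ]
 [ 0.4614391  -0.04071291  0.018     ]]
bin [ 0.47432349 -0.2090495   0.03      ] [[ 0.45066155 -0.1610763   0.03      ]
 [ 0.51043123 -0.17123076  0.03      ]
 [ 0.49793777 -0.25728241  0.03      ]
 [ 0.43826342 -0.24660852  0.03      ]]
wristcam in tool [ 0.07727861  0.00044031 -0.15804766] [[-0.     0.959  0.283]
 [ 1.     0.    -0.   ]
 [-0.     0.283 -0.959]] 283.3524927906368 320.58113787738847 201.043028326318
[[ 0.95 -0.3  -0.  ]
 [-0.3  -0.95 -0.  ]
 [ 0.    0.   -1.  ]]
```

View pics/crop1.png

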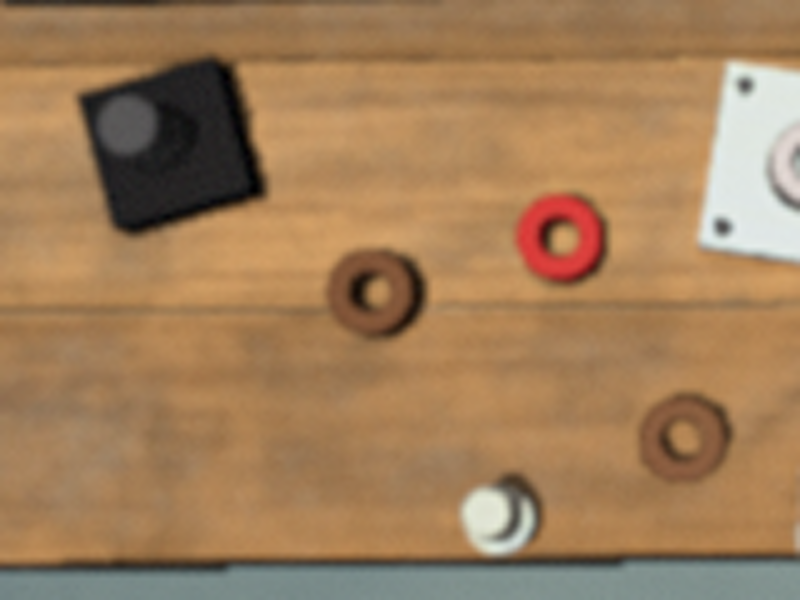

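The crop shows the gauge's handle top, a grey disc, at crop (127,125), i.e. pixel (190,190) on the black stand. The rings are brown and red decoys and the pale shaft stands at the front. The choice is confirmed, so I move over the stand.

Emit:
arm_command(motion=[0, 0, 0, 3.4, 1.5, 0, 0, 0, 0, 0, 3.4, 1.5, 0, 0, 0, 0, 0, 3.4, 1.5, 0, 0, 0, 0, 0, 3.4, 1.5, 0, 0, 0, 0, 0, 3.4, 1.5, 0, 0, 0, 0, 0, 3.4, 1.5, 0, 0, 0, 0, 0, 3.4, 1.5, 0, 0, 0, 0, 0, 3.4, 1.5, 0, 0, 0, 0, 0, 3.4, 1.5, 0, 0, 0, 0, 0, 3.4, 1.5, 0, 0, 0, 0, 0, 3.4, 1.5, 0, 0, 0, 0, 0, 3.4, 1.5, 0, 0])

```text
t: 1.1
eef_pos: [0.5383, 0.3487, 0.2263]
eef_rot: [0.0, 0.988, -0.151, -0.0]
wrist_force: [0.1, 1.4, 1.3]
gripper_width: 1.0
grip_force: 0.0
```

Emit:
arm_command(motion=[0, 0, 0.12, 0, 0, 0, 0, 0, 0, 0.12, 0, 0, 0, 0, 0, 0, 0.12, 0, 0, 0, 0, 0, 0, 0.12, 0, 0, 0, 0, 0, 0, 0.12, 0, 0, 0, 0, 0, 0, 0.12, 0, 0, 0, 0, 0, 0, 0.12, 0, 0, 0, 0, 0, 0, 0.12, 0, 0, 0, 0, 0, 0, 0.12, 0, 0, 0, 0, 0, 0, 0.12, 0, 0, 0, 0, 0, 0, 0.12, 0, 0, 0, 0, 0, 0, 0.115, 0, 0, 0, 0])

```text
t: 2.1
eef_pos: [0.5372, 0.3501, 0.226]
eef_rot: [-0.0, -0.643, 0.766, 0.0]
wrist_force: [1.1, 0.4, -0.0]
gripper_width: 1.001
grip_force: 0.0
```

Run:
```python
from h import *
p,Q,o=tool(); i=r.camera_info("wrist"); im=r.camera("wrist"); cv2.imwrite("pics/w1.png",im)
np.save("w1.npy",i,allow_pickle=True)
print(p,Q.as_matrix().round(3),o["joint_pos"].round(2),o["wrist_force"])
s=r.camera_info("side")
print("machine base",cast(s,[(325,130),(250,135),(200,125)],0).round(2))
print(proj(i,[[.537,.35,.093]]))
```

```text
[0.53718589 0.35006573 0.22604289] [[-0.173 -0.985 -0.001]
 [-0.985  0.173 -0.001]
 [ 0.001  0.001 -1.   ]] [ 0.88  0.3  -0.07 -0.   -1.2  -1.06] [ 1.13565682  0.3545386  -0.02049206]
machine base [[ 0.51 -0.53  0.  ]
 [ 0.78 -0.49  0.  ]
 [ 1.   -0.64  0.  ]]
[[321.29329717 193.13706991]]
```

View pics/w1.png

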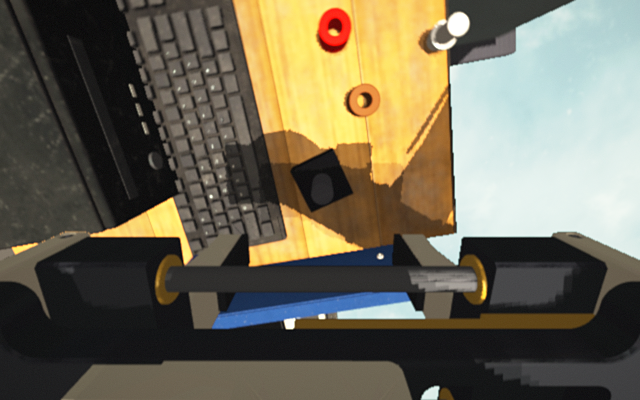

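The wrist view shows the stand at about (322,180) with the grey handle top at (322,188), and the fingers at (230,260) and (410,260). Next I locate the disc exactly.

Run:
```python
from h import *
im=cv2.imread("pics/w1.png"); i=np.load("w1.npy",allow_pickle=True).item()
g=cv2.cvtColor(im,cv2.COLOR_BGR2GRAY)[165:215,290:355]
t,_=cv2.threshold(g[g<110],0,255,cv2.THRESH_OTSU)
print("thr",t)
for k in blobs((g>t)&(g<110),60):
    (x,y),rad=cv2.minEnclosingCircle(k); M=cv2.moments(k); c=(290+M["m10"]/M["m00"],165+M["m01"]/M["m00"])
    print((x+290,y+165),rad,c,cv2.contourArea(k),cast(i,c,.093))
print(g[::3,::3])
```

```text
thr 48.0
(323.875, 191.0) 37.901493072509766 (325.2205525933107, 198.92082727419614) 1031.5 [[0.53396825 0.35702243 0.093     ]]
[[ 62  69  37  12  19  24  26  26  26  25  26  24  26  29  25  24  20  82
  110 120 130 132]
 [ 56  11  21  25  25  23  24  24  28  25  28  21  19  19  18  14  15  30
   82  76  87 103]
 [ 34  18  22  14  18  16  15  17  18  16  15  15  17  16  16  18  17  16
   72  79  78  79]
 [ 53  14  16  16  18  18  13  17  15  29  37  37  30  16  14  17  18  17
   35  78  77  79]
 [ 56  29  17  17  16  15  19  15  29  40  37  37  37  34  13  15  16  17
   17  69  67  75]
 [ 57  54  17  17  15  16  15  14  37  39  39  38  40  38  16  17  15  19
   16  39  66  73]
 [ 56  59  42  13  18  17  16  17  37  39  40  38  41  40  20  16  15  16
   16  15  68  73]
 [ 60  57  73  12  16  14  18  22  41  41  42  40  42  43  28  15  15  16
   16  14  45  72]
 [ 60  60  71  46  14  13  14  25  43  42  40  42  44  42  35  19  20  13
   13  15  18  68]
 [ 62  58  67  74  14  13  16  34  42  44  43  42  42  42  42  17  14  17
   16  15  13  56]
 [ 64  61  63  76  42  16  18  35  41  44  43  44  45  44  41  11  16  15
   14  28  59  73]
 [ 64  63  57  79  78  16  15  20  45  46  43  41  43  42  29  13  16  33
   63  71  77  76]
 [ 65  61  57  78  79  43  17  15  31  45  41  43  41  33  15  39  67  74
   69  71  78  75]
 [ 65  65  59  73  81  75  18  15  11  21  30  30  25  49  73  66  72  74
   71  70  76  75]
 [ 90  69  61  68  78  78  47  17  14  15  26  61  80  75  74  69  71  76
   73  72  76  75]
 [179 180  97  61  81  78  77  19  29  66  81  80  78  74  75  70  68  75
   74  72  74  78]
 [179 179 175 132  95  76  75  79  82  84  82  79  75  76  74  74  67  73
   78  74  75  76]]
```

Emit:
arm_command(motion=[0, 0, 0, 0, 0.1, 3.3, 0, 0, 0, 0, 0, 0, 3.3, 0, 0, 0, 0, 0, 0, 3.3, 0, 0, 0, 0, 0, 0, 3.3, 0, 0, 0, 0, 0, 0, 3.3, 0, 0, 0, 0, 0, 0, 1.1, 0, 0, 0, 0, 0, 0, 0, 1, 0, 0, 0, 0, 0, 0, 1, 0, 0, 0, 0, 0, 0, 1, 0, 0, 0, 0, 0, 0, 1, 0, 0, 0, 0, 0, 0, 1, 0, 0, 0, 0, 0, 0, 1], force=40)

```text
t: 3.15
eef_pos: [0.5369, 0.351, 0.0521]
eef_rot: [0.001, -0.645, 0.764, 0.0]
wrist_force: [0.6, 0.2, 0.0]
gripper_width: 0.612
grip_force: 0.0
```

Emit:
arm_command(motion=[0, 0, 0, 0, 0, 0, 1, 0, 0, 0, 0, 0, 0, 1])

```text
t: 3.32
eef_pos: [0.5365, 0.3506, 0.0511]
eef_rot: [0.0, -0.645, 0.764, 0.0]
wrist_force: [-0.2, 0.1, -0.2]
gripper_width: 0.457
grip_force: 0.0
```

Emit:
arm_command(motion=[0, 0, 0, 0, 0, 0, 1, 0, 0, 0, 0, 0, 0, 1, 0, 0, 0, 0, 0, 0, 1, 0, 0, 0, 0, 0, 0, 1, 0, 0, 0, 0, 0, 0, 1])

```text
t: 3.73
eef_pos: [0.5364, 0.3504, 0.0506]
eef_rot: [-0.0, -0.645, 0.764, -0.0]
wrist_force: [0.3, 0.2, 0.8]
gripper_width: 0.267
grip_force: 40.0
```

Emit:
arm_command(motion=[0, 0, 0, 0, 0, -1.5, 1, 0, 0, 0, 0, 0, -3, 1, 0, 0, 0, 0, 0, -3.5, 1, 0, 0, 0, 0, 0, -2, 1, 0, 0, 0, 3.4, -0.4, 0, 1, 0, 0, 0, 3.4, -0.4, 0, 1, 0, 0, 0, 3.4, -0.4, 0, 1, 0, 0, 0, 3.4, -0.4, 0, 1, 0, 0, 0, 3.4, -0.4, 0, 1, 0, 0, 0, 3.4, -0.4, 0, 1, 0, 0, 0, 3.4, -0.4, 0, 1, 0, 0, 0, 3.4, -0.4, 0, 1])

```text
t: 4.73
eef_pos: [0.5219, 0.0753, 0.1505]
eef_rot: [-0.0, -0.645, 0.764, 0.0]
wrist_force: [0.4, -0.6, -1.7]
gripper_width: 0.266
grip_force: 40.0
```

Emit:
arm_command(motion=[0, 0, 0, 0, 0, -1, 1, 0, 0, 0, 0, 0, 0, 1, 0, 0, 0, 0, 0, 0, 1])

```text
t: 4.98
eef_pos: [0.523, 0.077, 0.161]
eef_rot: [0.001, -0.645, 0.764, -0.0]
wrist_force: [0.2, 1.2, -1.9]
gripper_width: 0.268
grip_force: 40.0
```

Run:
```python
from h import *
p,Q,o=tool(); i=r.camera_info("wrist"); im=r.camera("wrist"); cv2.imwrite("pics/w2.png",im)
np.save("w2.npy",i,allow_pickle=True)
print(p,Q.as_matrix().round(3),o["wrist_force"],o["gripper_width"])
f=p+Q.apply([0,0,.0426])
print("foot",proj(i,f),"bush",proj(i,[[.521,.076,.046]]))
cv2.imwrite("pics/w2c.png",cv2.resize(im[40:340,120:520],None,fx=2,fy=2,interpolation=cv2.INTER_CUBIC))
```

```text
[0.52297456 0.07698719 0.16095123] [[-0.168 -0.986  0.001]
 [-0.986  0.168  0.001]
 [-0.001 -0.001 -1.   ]] [ 0.17934444  1.18926251 -1.90738937] 0.2684322344380101
foot [[321.45563988 223.82115519]] bush [[323.16222943 196.44892401]]
```

View pics/w2c.png

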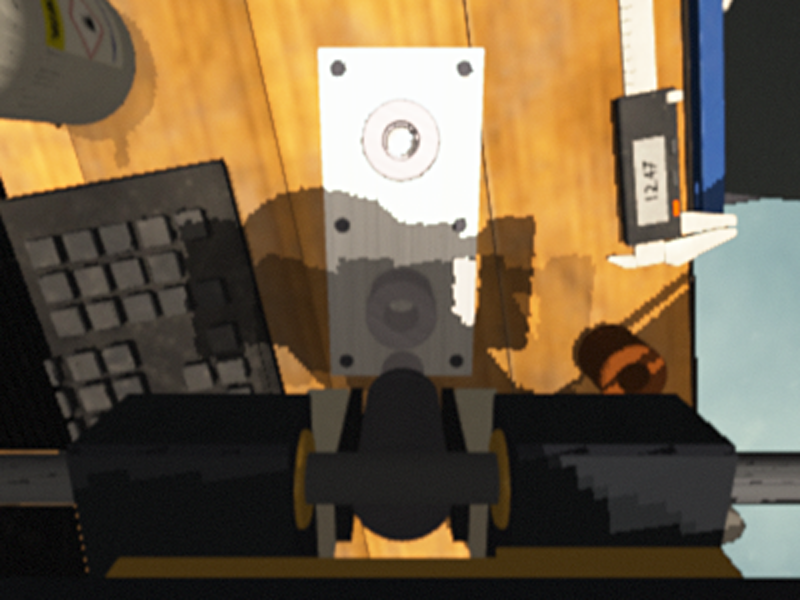

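The wrist view shows the left bush in shade around (320,194), the right bush at (320,110), and the held plug's foot rim at about (321,217). I'll enlarge this area for exact edges.

Run:
```python
from h import *
im=cv2.imread("pics/w2.png"); i=np.load("w2.npy",allow_pickle=True).item()
g=cv2.cvtColor(im,cv2.COLOR_BGR2GRAY)[165:235,285:355]
g=np.clip((g.astype(float)-30)*2.2,0,255).astype(np.uint8)
b=cv2.resize(g,None,fx=8,fy=8,interpolation=cv2.INTER_CUBIC)
for k in range(0,70,10): cv2.putText(b,str(165+k),(0,k*8+4),0,.4,255); cv2.putText(b,str(285+k),(k*8,10),0,.35,255)
cv2.imwrite("pics/w2d.png",b)
p,Q,o=tool()
for dx in(-8,0,8): print(dx,proj(i,p+Q.apply([dx/1e3,0,.0426])), proj(i,p+Q.apply([0,dx/1e3,.0426])))
```

```text
-8 [[321.95555999 233.77681291]] [[311.40981732 224.0062695 ]]
0 [[321.96171282 224.00157316]] [[321.96171282 224.00157316]]
8 [[321.96799679 214.01798389]] [[332.51439999 223.99687646]]
```

View pics/w2d.png

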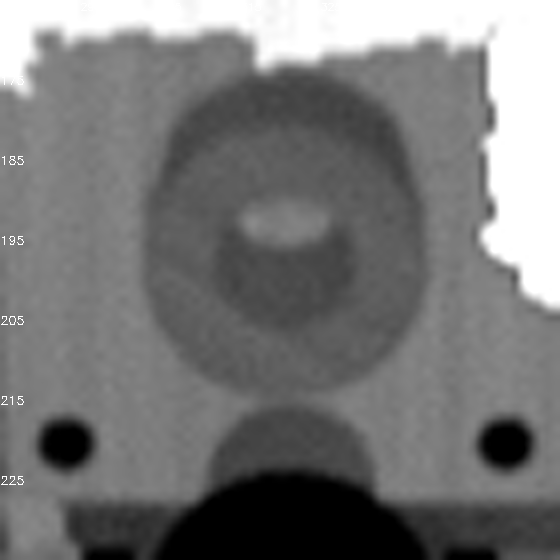

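The enlarged crop shows the bush's top disc centred at (320.1,197.1) and the plug's near rim at (321.1,215.1). Next is the offset in tool axes.

Run:
```python
from h import *
i=np.load("w2.npy",allow_pickle=True).item()
p=np.array([0.52297456,0.07698719,0.16095123]); _,Q,o=tool(); print(o["eef_pos"],o["wrist_force"])
b=cast(i,(320.1,197.1),.046)[0]; f=cast(i,(321.1,215.1),p[2]-.0426)[0]-Q.apply([.008,0,0])
print("bush",b,"foot",f,"foot in tool",Q.inv().apply(f-p),"delta tool",Q.inv().apply(b-f))
print("right",Q.inv().apply(cast(i,(320.5,110.5),.046)[0]-b))
```

```text
[0.52268823 0.07738981 0.16047517] [ 0.1394112  -0.09233481 -1.42523004]
bush [0.52413183 0.07615296 0.046     ] foot [0.52346631 0.07798226 0.11835572] foot in tool [-0.00103939 -0.00030194  0.04259622] delta tool [ 0.00173285 -0.00093412  0.07235513]
right [ 8.25408627e-02  4.72129842e-04 -4.65080757e-05]
```

Emit:
arm_command(motion=[0, 0, 0, 0.2, -0.1, 1.5, 1, 0, 0, 0, 0, 0, 2.5, 1, 0, 0, 0, 0, 0, 2, 1, 0, 0, 0, 0, 0, 0.8, 1, 0, 0, 0, 0, 0, 0, 1, 0, 0, 0, 0, 0, 0, 1])

```text
t: 5.53
eef_pos: [0.5233, 0.0754, 0.0925]
eef_rot: [-0.001, -0.646, 0.764, -0.0]
wrist_force: [0.6, -0.0, -1.3]
gripper_width: 0.27
grip_force: 40.0
```

Run:
```python
from h import *
p,Q,o=tool(); i=r.camera_info("wrist"); im=r.camera("wrist"); cv2.imwrite("pics/w3.png",im)
np.save("w3.npy",i,allow_pickle=True)
print(p,o["wrist_force"])
print("foot+8",proj(i,p+Q.apply([.007,-.0003,.0426])),"footc", proj(i,p+Q.apply([-.001,-.0003,.0426])))
g=cv2.cvtColor(im,cv2.COLOR_BGR2GRAY)[180:260,270:370]
g=np.clip((g.astype(float)-20)*2.2,0,255).astype(np.uint8)
b=cv2.resize(g,None,fx=7,fy=7,interpolation=cv2.INTER_CUBIC)
for k in range(0,80,10): cv2.putText(b,str(180+k),(0,k*7+4),0,.4,255); cv2.putText(b,str(270+k),(k*7,10),0,.35,255)
cv2.imwrite("pics/w3d.png",b)
```

```text
[0.52329671 0.0753643  0.0924989 ] [ 0.60795891 -0.04796088 -1.30243841]
foot+8 [[321.08305363 215.02336451]] footc [[321.07725278 225.00946074]]
```

View pics/w3d.png

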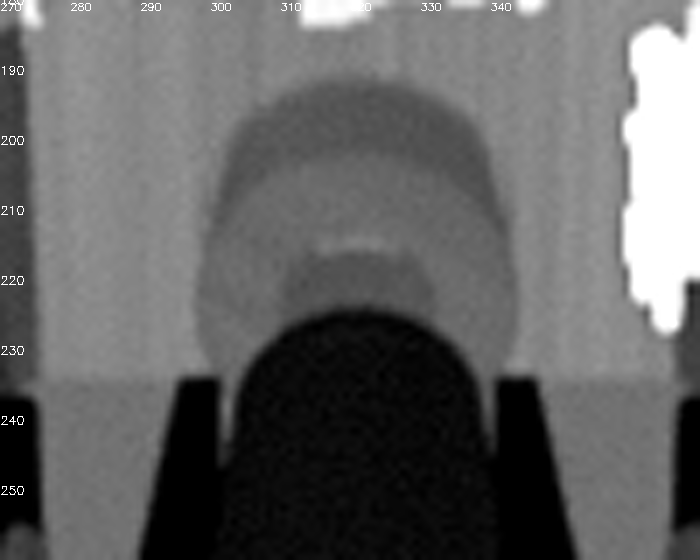

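The plug's foot now sits over the bore: plug column about 321, bush centre 320.5. Descending gently.

Emit:
arm_command(motion=[0, 0, 0, 0, 0, 0.2, 1, 0, 0, 0, 0, 0, 0.2, 1, 0, 0, 0, 0, 0, 0.2, 1, 0, 0, 0, 0, 0, 0.1, 1, 0, 0, 0, 0, 0, 0, 1])

```text
t: 6.0
eef_pos: [0.5233, 0.0748, 0.0857]
eef_rot: [0.0, -0.645, 0.764, -0.0]
wrist_force: [0.1, 1.0, -1.0]
gripper_width: 0.263
grip_force: 40.0
```

Emit:
arm_command(motion=[0, 0, 0, 0, 0, 0.3, 1, 0, 0, 0, 0, 0, 0.3, 1, 0, 0, 0, 0, 0, 0.1, 1, 0, 0, 0, 0, 0, 0, 1])

```text
t: 6.33
eef_pos: [0.5229, 0.0747, 0.0781]
eef_rot: [-0.0, -0.645, 0.764, 0.0]
wrist_force: [0.4, 0.5, -1.9]
gripper_width: 0.268
grip_force: 40.0
```

Emit:
arm_command(motion=[0, 0, 0, 0, 0, 0.1, 1, 0, 0, 0, 0, 0, 0.1, 1, 0, 0, 0, 0, 0, 0, 1])

```text
t: 6.58
eef_pos: [0.5231, 0.0748, 0.0764]
eef_rot: [-0.0, -0.645, 0.764, 0.0]
wrist_force: [0.1, 1.4, -0.8]
gripper_width: 0.263
grip_force: 40.0
```

Emit:
arm_command(motion=[0, 0, 0, 0, 0, 0.1, 1, 0, 0, 0, 0, 0, 0.1, 1, 0, 0, 0, 0, 0, 0, 1])

```text
t: 6.83
eef_pos: [0.5231, 0.0748, 0.0744]
eef_rot: [-0.0, -0.645, 0.764, 0.0]
wrist_force: [-0.7, 1.7, -1.6]
gripper_width: 0.265
grip_force: 40.0
```

Emit:
arm_command(motion=[0, 0, 0, 0, 0, 0.1, 1, 0, 0, 0, 0, 0, 0.1, 1, 0, 0, 0, 0, 0, 0.1, 1, 0, 0, 0, 0, 0, 0, 1])

```text
t: 7.17
eef_pos: [0.523, 0.0748, 0.0713]
eef_rot: [-0.0, -0.645, 0.764, 0.0]
wrist_force: [-0.2, 0.4, -1.4]
gripper_width: 0.265
grip_force: 40.0
```

Emit:
arm_command(motion=[0, 0, 0, 0, 0, 0.1, 1, 0, 0, 0, 0, 0, 0.1, 1, 0, 0, 0, 0, 0, 0.1, 1, 0, 0, 0, 0, 0, 0, 1])

```text
t: 7.5
eef_pos: [0.5231, 0.0747, 0.0684]
eef_rot: [-0.0, -0.645, 0.764, 0.0]
wrist_force: [1.7, 0.9, -1.5]
gripper_width: 0.269
grip_force: 40.0
```

Emit:
arm_command(motion=[0, 0, 0, 0, 0, 0.1, 1, 0, 0, 0, 0, 0, 0.1, 1, 0, 0, 0, 0, 0, 0.1, 1, 0, 0, 0, 0, 0, 0, 1])

```text
t: 7.83
eef_pos: [0.523, 0.0747, 0.0653]
eef_rot: [-0.0, -0.645, 0.764, 0.0]
wrist_force: [-0.1, 1.1, -2.4]
gripper_width: 0.266
grip_force: 40.0
```

Emit:
arm_command(motion=[0, 0, 0, 0, 0, 0.1, 1, 0, 0, 0, 0, 0, 0.1, 1, 0, 0, 0, 0, 0, 0.1, 1, 0, 0, 0, 0, 0, 0.1, 1, 0, 0, 0, 0, 0, 0, 1])

```text
t: 8.25
eef_pos: [0.5231, 0.0747, 0.0613]
eef_rot: [-0.0, -0.645, 0.764, 0.0]
wrist_force: [0.1, 1.5, -1.8]
gripper_width: 0.265
grip_force: 40.0
```

Emit:
arm_command(motion=[0, 0, 0, 0, 0, 0.05, 1, 0, 0, 0, 0, 0, 0.05, 1, 0, 0, 0, 0, 0, 0, 1])

```text
t: 8.5
eef_pos: [0.5232, 0.0748, 0.0606]
eef_rot: [0.0, -0.645, 0.764, -0.0]
wrist_force: [-0.3, 1.6, -1.2]
gripper_width: 0.27
grip_force: 40.0
```

Emit:
arm_command(motion=[0, 0, 0, 0, 0, 0.05, 1, 0, 0, 0, 0, 0, 0.05, 1, 0, 0, 0, 0, 0, 0, 1])

```text
t: 8.75
eef_pos: [0.5233, 0.0748, 0.0605]
eef_rot: [0.0, -0.645, 0.764, -0.0]
wrist_force: [-3.4, 0.5, 9.0]
gripper_width: 0.265
grip_force: 40.0
```

Emit:
arm_command(motion=[0, 0, 0, 0, 0, 0.05, 1, 0, 0, 0, 0, 0, 0, 1, 0, 0, 0, 0, 0, 0, 1])

```text
t: 9.0
eef_pos: [0.5234, 0.0748, 0.0605]
eef_rot: [0.0, -0.646, 0.764, -0.0]
wrist_force: [-5.4, 0.3, 13.3]
gripper_width: 0.269
grip_force: 40.0
```

The shoulder rests on the left bush at about 13 N, so the left bush is good and the right one must be tight. Lifting and going to the right.

Emit:
arm_command(motion=[0, 0, 0, 0, 0, -0.5, 1, 0, 0, 0, 0, 0, -1.5, 1, 0, 0, 0, 0, 0, -2, 1, 0, 0, 0, 0, 0, -2, 1, 0, 0, 0, 2.8, 0, 0, 1, 0, 0, 0, 2.8, 0, 0, 1, 0, 0, 0, 2.7, 0, 0, 1, 0, 0, 0, 0, 0, 0, 1, 0, 0, 0, 0, 0, 0, 1, 0, 0, 0, 0, 0, 0, 1])

```text
t: 9.83
eef_pos: [0.5093, -0.0072, 0.1191]
eef_rot: [0.0, -0.645, 0.764, -0.0]
wrist_force: [-0.1, -0.1, -0.9]
gripper_width: 0.266
grip_force: 40.0
```

Run:
```python
from h import *
p,Q,o=tool(); i=r.camera_info("wrist"); im=r.camera("wrist"); cv2.imwrite("pics/w4.png",im)
np.save("w4.npy",i,allow_pickle=True); np.save("w4p.npy",p)
print(p,o["wrist_force"])
print("rim",proj(i,p+Q.apply([.007,-.0003,.0426])))
g=cv2.cvtColor(im,cv2.COLOR_BGR2GRAY)[165:245,275:375]
print(g.min(),g.max())
g=cv2.createCLAHE(4,(2,2)).apply(g)
b=cv2.resize(g,None,fx=7,fy=7,interpolation=cv2.INTER_CUBIC)
for k in range(0,80,10): cv2.putText(b,str(165+k),(0,k*7+4),0,.4,255); cv2.putText(b,str(275+k),(k*7,10),0,.35,255)
cv2.imwrite("pics/w4d.png",b)
```

```text
[ 0.50928258 -0.00723088  0.11914046] [-0.11798728 -0.12129367 -0.90756995]
rim [[321.10507842 215.02493933]]
8 255
```

View pics/w4d.png

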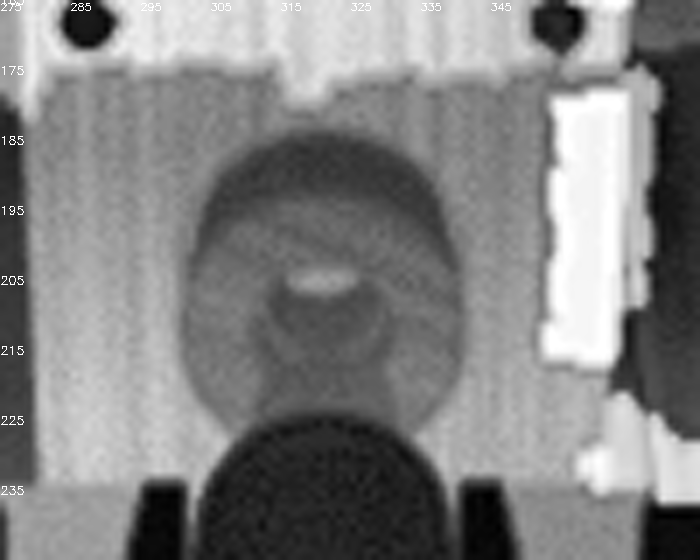

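Run:
```python
from h import *
i=np.load("w4.npy",allow_pickle=True).item(); p=np.load("w4p.npy"); _,Q,o=tool(); print(o["eef_pos"])
f=cast(i,(321.1,215.0),p[2]-.0426)[0]-Q.apply([.008,0,0])
for uv,d in(((320.6,192),.018),((320.6,203),.0085)):
    b=cast(i,uv,.046)[0]-Q.apply([d,0,0]); print(b,Q.inv().apply(b-f))
b=cast(i,[(300.4,208),(340.7,208)],.046); print(np.diff(b,axis=0),Q.inv().apply(b-f))
# same rule on earlier image of left bush for check: top edge 122->row179.8
j=np.load("w2.npy",allow_pickle=True).item()
print("check L",cast(j,(320.1,179.8),.046)[0]-Q.apply([.018,0,0]))
```

```text
[ 0.50940759 -0.0068492   0.11909853]
[ 0.51013636 -0.00622237  0.04600005] [-0.00015532 -0.00036801  0.03054046]
[ 0.51017311 -0.00604161  0.04600002] [-0.00033968 -0.000374    0.03054049]
[[-0.03404249  0.00579646  0.        ]] [[ 0.00369483 -0.01768601  0.030542  ]
 [ 0.00367429  0.01684643  0.03053901]]
check L [0.52416758 0.07649545 0.04600005]
```

Emit:
arm_command(motion=[0, 0, 0, -0.02, -0.04, 1.5, 1, 0, 0, 0, 0, 0, 1.1, 1, 0, 0, 0, 0, 0, 0.2, 1, 0, 0, 0, 0, 0, 0.2, 1, 0, 0, 0, 0, 0, 0.2, 1, 0, 0, 0, 0, 0, 0.1, 1, 0, 0, 0, 0, 0, 0, 1])

```text
t: 10.47
eef_pos: [0.5099, -0.0067, 0.0863]
eef_rot: [0.0, -0.645, 0.764, -0.0]
wrist_force: [-0.5, -0.4, -1.7]
gripper_width: 0.269
grip_force: 40.0
```

Foot 2 mm inside the bore with no force. Going on to about 9 mm, then in small steps.

Emit:
arm_command(motion=[0, 0, 0, 0, 0, 0.2, 1, 0, 0, 0, 0, 0, 0.2, 1, 0, 0, 0, 0, 0, 0.2, 1, 0, 0, 0, 0, 0, 0.1, 1, 0, 0, 0, 0, 0, 0, 1])

```text
t: 10.88
eef_pos: [0.5095, -0.007, 0.0788]
eef_rot: [-0.0, -0.645, 0.764, 0.0]
wrist_force: [-0.3, 0.4, -0.6]
gripper_width: 0.265
grip_force: 40.0
```

Emit:
arm_command(motion=[0, 0, 0, 0, 0, 0.1, 1, 0, 0, 0, 0, 0, 0.1, 1, 0, 0, 0, 0, 0, 0, 1])

```text
t: 11.13
eef_pos: [0.5096, -0.007, 0.0769]
eef_rot: [-0.0, -0.645, 0.764, 0.0]
wrist_force: [0.3, -1.3, -1.6]
gripper_width: 0.265
grip_force: 40.0
```

Emit:
arm_command(motion=[0, 0, 0, 0, 0, 0.1, 1, 0, 0, 0, 0, 0, 0, 1])

```text
t: 11.3
eef_pos: [0.5096, -0.0069, 0.0759]
eef_rot: [-0.0, -0.645, 0.764, 0.0]
wrist_force: [0.3, -0.1, -1.4]
gripper_width: 0.267
grip_force: 40.0
```

Emit:
arm_command(motion=[0, 0, 0, 0, 0, 0.1, 1, 0, 0, 0, 0, 0, 0, 1])

```text
t: 11.47
eef_pos: [0.5096, -0.0069, 0.0749]
eef_rot: [-0.0, -0.645, 0.764, 0.0]
wrist_force: [-1.0, -0.1, -0.7]
gripper_width: 0.266
grip_force: 40.0
```

Emit:
arm_command(motion=[0, 0, 0, 0, 0, 0.1, 1, 0, 0, 0, 0, 0, 0.05, 1, 0, 0, 0, 0, 0, 0, 1])

```text
t: 11.72
eef_pos: [0.5099, -0.0069, 0.0745]
eef_rot: [0.0, -0.645, 0.764, -0.0]
wrist_force: [-3.6, 0.2, 9.1]
gripper_width: 0.268
grip_force: 40.0
```

Emit:
arm_command(motion=[0, 0, 0, 0, 0, 0.1, 1, 0, 0, 0, 0, 0, 0, 1])

```text
t: 11.88
eef_pos: [0.5101, -0.007, 0.0744]
eef_rot: [0.0, -0.646, 0.764, -0.0]
wrist_force: [-6.7, 1.6, 18.4]
gripper_width: 0.27
grip_force: 40.0
```

Emit:
arm_command(motion=[0, 0, 0, 0, 0, 0.05, 1, 0, 0, 0, 0, 0, 0, 1])

```text
t: 12.05
eef_pos: [0.5102, -0.007, 0.0743]
eef_rot: [0.0, -0.646, 0.764, -0.001]
wrist_force: [-6.8, 1.4, 23.9]
gripper_width: 0.265
grip_force: 40.1
```

The gauge stopped about 14 mm deep at 24 N, so the right bush is tight. Lifting out and returning the gauge.

Emit:
arm_command(motion=[0, 0, 0, 0, 0, -0.5, 1, 0, 0, 0, 0, 0, -1.5, 1, 0, 0, 0, 0, 0, -2, 1, 0, 0, 0, 0, 0, -2.5, 1, 0, 0, 0, 0, 0, -1.5, 1])

```text
t: 12.47
eef_pos: [0.5104, -0.0069, 0.1542]
eef_rot: [0.001, -0.645, 0.764, -0.001]
wrist_force: [1.3, 0.2, -0.5]
gripper_width: 0.267
grip_force: 40.0
```

Emit:
arm_command(motion=[0, 0, 0, -3.24, 0.31, 0, 1, 0, 0, 0, -3.24, 0.31, 0, 1, 0, 0, 0, -3.24, 0.31, 0, 1, 0, 0, 0, -3.24, 0.31, 0, 1, 0, 0, 0, -3.24, 0.31, 0, 1, 0, 0, 0, -3.24, 0.31, 0, 1, 0, 0, 0, -3.24, 0.31, 0, 1, 0, 0, 0, -3.24, 0.31, 0, 1, 0, 0, 0, -3.24, 0.31, 0, 1, 0, 0, 0, -3.24, 0.31, 0, 1, 0, 0, 0, -3.24, 0.31, 0, 1, 0, 0, 0, 0, 0, 0, 1])

```text
t: 13.47
eef_pos: [0.5361, 0.3554, 0.1514]
eef_rot: [0.001, -0.646, 0.763, -0.0]
wrist_force: [0.5, 0.2, -0.3]
gripper_width: 0.266
grip_force: 40.0
```

Emit:
arm_command(motion=[0, 0, 0, 0, 0, 0, 1, 0, 0, 0, 0, 0, 0, 1])

```text
t: 13.63
eef_pos: [0.5352, 0.3499, 0.1514]
eef_rot: [-0.001, -0.645, 0.764, -0.0]
wrist_force: [0.2, -0.1, -1.5]
gripper_width: 0.268
grip_force: 40.0
```

Emit:
arm_command(motion=[0, 0, 0, -0.07, -0.1, 2.5, 1, 0, 0, 0, 0, 0, 3, 1, 0, 0, 0, 0, 0, 1.3, 1, 0, 0, 0, 0, 0, 0.2, 1, 0, 0, 0, 0, 0, 0.2, 1, 0, 0, 0, 0, 0, 0.2, 1, 0, 0, 0, 0, 0, 0.2, 1, 0, 0, 0, 0, 0, 0, 1])

```text
t: 14.3
eef_pos: [0.5372, 0.3509, 0.077]
eef_rot: [0.001, -0.645, 0.764, 0.0]
wrist_force: [-0.5, 0.1, -1.2]
gripper_width: 0.268
grip_force: 40.0
```

Emit:
arm_command(motion=[0, 0, 0, 0, 0, 0.2, 1, 0, 0, 0, 0, 0, 0.2, 1, 0, 0, 0, 0, 0, 0.2, 1, 0, 0, 0, 0, 0, 0, 1])

```text
t: 14.63
eef_pos: [0.5365, 0.3505, 0.0697]
eef_rot: [-0.0, -0.645, 0.764, 0.0]
wrist_force: [-0.5, -0.0, -1.5]
gripper_width: 0.269
grip_force: 40.0
```

Emit:
arm_command(motion=[0, 0, 0, 0, 0, 0.5, 1, 0, 0, 0, 0, 0, 0.5, 1, 0, 0, 0, 0, 0, 0.5, 1, 0, 0, 0, 0, 0, 0.3, 1, 0, 0, 0, 0, 0, 0, 1])

```text
t: 15.05
eef_pos: [0.5364, 0.3503, 0.051]
eef_rot: [-0.001, -0.645, 0.764, -0.0]
wrist_force: [-0.2, 0.2, -1.0]
gripper_width: 0.266
grip_force: 40.0
```

Emit:
arm_command(motion=[0, 0, 0, 0, 0, 0.1, 1, 0, 0, 0, 0, 0, 0.1, 1, 0, 0, 0, 0, 0, 0.1, 1, 0, 0, 0, 0, 0, 0, 1])

```text
t: 15.38
eef_pos: [0.5369, 0.3507, 0.0505]
eef_rot: [0.0, -0.645, 0.764, -0.0]
wrist_force: [-3.7, -1.9, 7.8]
gripper_width: 0.269
grip_force: 40.0
```

Emit:
arm_command(motion=[0, 0, 0, 0, 0, -0.2, 0.7, 0, 0, 0, 0, 0, 0, 0, 0, 0, 0, 0, 0, 0, 0, 0, 0, 0, 0, 0, 0, 0, 0, 0, 0, 0, 0, 0, 0, 0, 0, 0, 0, 0, -1, 0, 0, 0, 0, 0, 0, -2, 0, 0, 0, 0, 0, 0, -3.5, 0, 0, 0, 0, 0, 0, -3.5, 0, 0, 0, 0, 0, 0, 0, 0])

```text
t: 16.22
eef_pos: [0.5401, 0.3531, 0.1596]
eef_rot: [0.006, -0.646, 0.763, -0.0]
wrist_force: [0.9, 1.3, 1.3]
gripper_width: 0.922
grip_force: 0.0
```

Emit:
arm_command(motion=[0, 0, 0, 3.24, -0.31, 0, 0, 0, 0, 0, 3.24, -0.31, 0, 0, 0, 0, 0, 3.24, -0.31, 0, 0, 0, 0, 0, 3.24, -0.31, 0, 0, 0, 0, 0, 3.24, -0.31, 0, 0, 0, 0, 0, 3.24, -0.31, 0, 0, 0, 0, 0, 3.24, -0.31, 0, 0, 0, 0, 0, 3.24, -0.31, 0, 0, 0, 0, 0, 3.24, -0.31, 0, 0, 0, 0, 0, 3.24, -0.31, 0, 0, 0, 0, 0, 3.17, -0.31, 0, 0, 0, 0, 0, 0, 0, 0, 0])

```text
t: 17.22
eef_pos: [0.5098, -0.0096, 0.1516]
eef_rot: [-0.0, -0.644, 0.765, -0.0]
wrist_force: [-1.1, 0.4, -1.0]
gripper_width: 0.997
grip_force: 0.0
```

Run:
```python
from h import *
i=r.camera_info("top"); im=r.camera("top"); cv2.imwrite("pics/top1.png",im); r.camera("top")
p,Q,o=tool(); print(p,o["wrist_force"],o["gripper_width"])
a=cv2.imread("pics/top0.png")[165:220,170:225]; b=im[165:220,170:225]; 
print("stand diff",np.abs(a.astype(int)-b).mean(), (np.abs(a.astype(int)-b).max(2)>40).sum())
w=r.camera_info("wrist"); wi=r.camera("wrist"); cv2.imwrite("pics/w5.png",wi)
c=np.hstack([cv2.resize(wi[100:300,220:420],None,fx=2,fy=2),cv2.resize(im[160:240,160:240],(400,400))])
cv2.imwrite("pics/c5.png",c)
print(proj(w,[p+Q.apply([-.001,-.0003,p[2]-.046])]))
```

```text
[ 0.51099242 -0.00680486  0.15169642] [-0.40016387  0.78229861  0.77597568] 0.9986388642978946
stand diff 34.286391184573006 1204
[[320.95933753 201.38742024]]
```

View pics/c5.png

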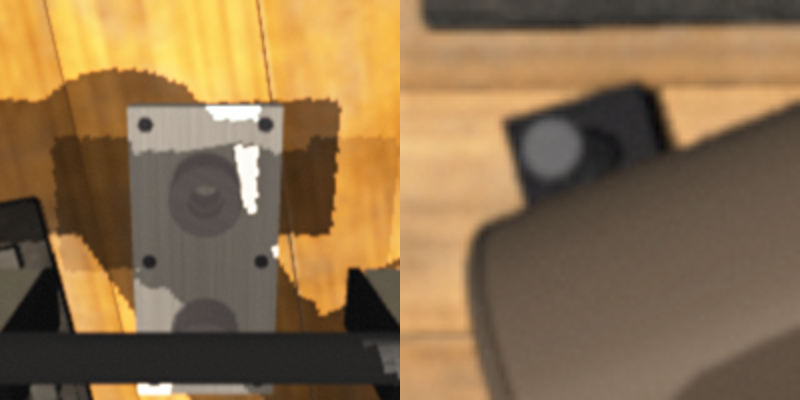

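The gauge stands back in its stand (right panel). The right bush is at about (323,200) in the wrist view, so I correct 1.5 mm and descend to grasp its upper 14 mm, which keeps the fingers above the bin walls later.

Emit:
arm_command(motion=[0, 0, 0, 0, 0.15, 3.5, 0.2, 0, 0, 0, 0, 0, 3.5, 0.2, 0, 0, 0, 0, 0, 3, 0.2, 0, 0, 0, 0, 0, 1.5, 0.2, 0, 0, 0, 0, 0, 0.4, 0.2, 0, 0, 0, 0, 0, 0, 0.2, 0, 0, 0, 0, 0, 0, 0.3], force=40)

```text
t: 17.95
eef_pos: [0.5103, -0.0046, 0.0329]
eef_rot: [0.0, -0.646, 0.763, -0.0]
wrist_force: [-0.6, 0.0, 0.3]
gripper_width: 0.766
grip_force: 0.0
```

Emit:
arm_command(motion=[0, 0, 0, 0, 0, 0, 1, 0, 0, 0, 0, 0, 0, 1, 0, 0, 0, 0, 0, 0, 1, 0, 0, 0, 0, 0, 0, 1, 0, 0, 0, 0, 0, 0, 1, 0, 0, 0, 0, 0, 0, 1])

```text
t: 18.45
eef_pos: [0.5097, -0.0054, 0.0326]
eef_rot: [0.0, -0.645, 0.764, -0.0]
wrist_force: [-0.8, 1.0, 4.5]
gripper_width: 0.397
grip_force: 40.0
```

Emit:
arm_command(motion=[0, 0, 0, 0, 0, -0.5, 1, 0, 0, 0, 0, 0, -1, 1, 0, 0, 0, 0, 0, -2, 1, 0, 0, 0, 0, 0, -2.5, 1, 0, 0, 0, 0, 0, -1, 1, 0, 0, 0, 0, 0, 0, 1])

```text
t: 18.95
eef_pos: [0.5111, -0.005, 0.1051]
eef_rot: [0.002, -0.645, 0.764, -0.001]
wrist_force: [0.2, 0.0, -1.9]
gripper_width: 0.391
grip_force: 40.0
```

Emit:
arm_command(motion=[0, 0, 0, 2.5, 0, 0, 1, 0, 0, 0, 3.1, 0, 0, 1, 0, 0, 0, 3.1, 0, 0, 1, 0, 0, 0, 3.1, 0, 0, 1, 0, 0, 0, 3.1, 0, 0, 1, 0, 0, 0, 3.1, 0, 0, 1, 0, 0, 0, 2.6, 0, 0, 1, 0, 0, 0, 0, 0, 0, 1, 0, 0, 0, 0, 0, 0, 1])

```text
t: 19.7
eef_pos: [0.4738, -0.2097, 0.101]
eef_rot: [-0.001, -0.644, 0.765, 0.001]
wrist_force: [0.1, 0.1, -2.0]
gripper_width: 0.398
grip_force: 40.0
```

Run:
```python
from h import *
p,Q,o=tool(); i=r.camera_info("wrist"); im=r.camera("wrist"); cv2.imwrite("pics/w6.png",im)
print(p,o["wrist_force"],o["gripper_width"])
hsv=cv2.cvtColor(im,cv2.COLOR_BGR2HSV)
m=(hsv[...,0]<12)&(hsv[...,1]>170)&(hsv[...,2]>50)
for k in blobs(m,100): print(cv2.boundingRect(k),cv2.contourArea(k))
c=np.array([[s*.031,t*.0425,.03] for s in(-1,1) for t in(-1,1)]); a=-.145
B=R.from_euler("z",a).apply(c)+[.4745,-.209,0]; print(proj(i,B).round())
cv2.imwrite("pics/w6c.png",im[60:360,120:520])
```

```text
[ 0.47375635 -0.20968759  0.1009866 ] [ 0.13366357  0.1418802  -2.04816402] 0.39815232486261026
(317, 174, 36, 43) 273.0
(282, 171, 42, 35) 436.0
[[357. 162.]
 [356. 257.]
 [281. 164.]
 [287. 258.]]
```

View pics/w6c.png

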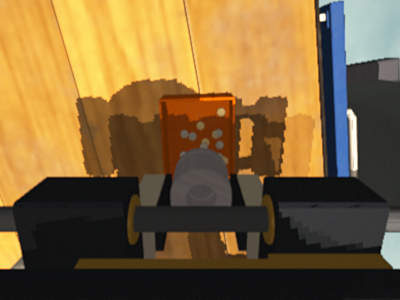

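The held bush is over the bin, whose rim spans columns 282–355, and it is centred. Lowering until the finger tips are just above the walls.

Emit:
arm_command(motion=[0, 0, 0, 0, 0, 2, 1, 0, 0, 0, 0, 0, 2.5, 1, 0, 0, 0, 0, 0, 1.5, 1, 0, 0, 0, 0, 0, 0.5, 1, 0, 0, 0, 0, 0, 0.3, 1, 0, 0, 0, 0, 0, 0.1, 1, 0, 0, 0, 0, 0, 0, 1, 0, 0, 0, 0, 0, 0, 1])

```text
t: 20.42
eef_pos: [0.4758, -0.2084, 0.0339]
eef_rot: [0.001, -0.645, 0.764, -0.001]
wrist_force: [-0.5, -0.8, -0.9]
gripper_width: 0.396
grip_force: 40.0
```

Emit:
arm_command(motion=[0, 0, 0, 0, 0, 0.1, 1, 0, 0, 0, 0, 0, 0.05, 1, 0, 0, 0, 0, 0, 0, 1, 0, 0, 0, 0, 0, 0, 1])

```text
t: 20.75
eef_pos: [0.4751, -0.2086, 0.0318]
eef_rot: [0.0, -0.645, 0.764, -0.0]
wrist_force: [-0.3, -0.0, -0.7]
gripper_width: 0.397
grip_force: 40.0
```

Emit:
arm_command(motion=[0, 0, 0, 0, 0, 0, 0.5, 0, 0, 0, 0, 0, 0, 0.4, 0, 0, 0, 0, 0, 0, 0.3, 0, 0, 0, 0, 0, 0, 0.3, 0, 0, 0, 0, 0, -0.5, 0.3, 0, 0, 0, 0, 0, -2, 0.3, 0, 0, 0, 0, 0, -3.5, 0.3, 0, 0, 0, 0, 0, -3.5, 0.3, 0, 0, 0, 0, 0, -3, 0.3, 0, 0, 0, -3, 0, 0, 0.3, 0, 0, 0, -2, 0, 0, 0.3, 0, 0, 0, 0, 0, 0, 0.3])

```text
t: 21.75
eef_pos: [0.4841, -0.1573, 0.158]
eef_rot: [0.001, -0.646, 0.764, -0.001]
wrist_force: [-0.4, -0.7, -0.1]
gripper_width: 0.703
grip_force: 0.0
```

Run:
```python
from h import *
p,Q,o=tool(); im=r.camera("wrist"); t=r.camera("top"); s=r.camera("side"); print(p,o["wrist_force"])
cv2.imwrite("pics/fin.png",np.hstack([cv2.resize(im[60:260,220:420],(400,400)),np.vstack([cv2.resize(t[160:260,280:480],(400,200)),cv2.resize(s[130:230,290:490],(400,200))])]))
```

```text
[ 0.48414744 -0.1572781   0.15797595] [-0.35752385 -0.67283358 -0.13466126]
```

View pics/fin.png

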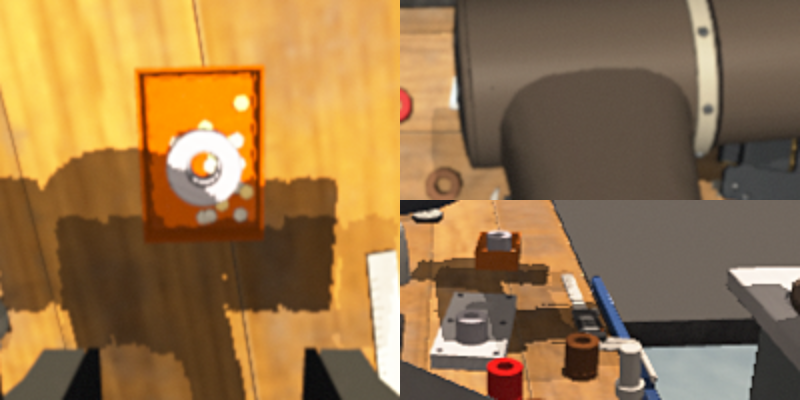

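The tight bush stands upright inside the bin, at about (205,170) in the left panel. The side panel shows the good bush still seated in the nest and the bystanders standing. Handing in.

```bash
python3 -c "
from workcell import r
print(r.sign_off())"
```

```text
the job is handed in; nothing more can be done
None
```

I handed the job in at about 22 s, with no verdict returned: the left bush passed (shoulder down, about 13 N) and the right one is tight (gauge stopped about 14 mm in, about 24 N); the gauge is back in its stand, the tight bush upright in the orange bin, the good one in the nest.

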